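# Make up two desk kits

## Robot

A 7-joint arm with a two-finger parallel gripper is mounted at the origin on the work surface. World frame = base frame: x ahead of the robot, y to its left, z up, the work surface at z = 0. Lengths are in m, angles in rad, forces in N, time in s.
With the tool pointing down it reaches from about 0.4 to 0.85 m from the base axis. Payload 10.4 kg.
Tool frame: the origin (TCP) lies on the front face of the gripper's body, between the roots of the fingers; the fingertips stand 73 mm ahead of it and the grasp point (between the pads) lies 54 mm ahead of it; x points along the fingers, y is the direction in which the jaws open and shut, and the axes are right-handed (so a half turn about x gives the same grasp; the last joint's range is limited). The gripper opens to 85 mm and grips with 20 to 120 N. Pads are 22 mm wide; open, the fingers measure 114 mm over their backs; the gripper's body (76 mm by 85 mm) begins 54 mm behind the grasp point. The pads swing forward as they close: fully open they stand 13 mm farther back than shut.
Start: joints at [1.146, 0.332, -0.065, 1.46, 0.022, 1.35, -0.088], TCP at [0.244, -0.575, 0.304] pointing down, gripper open.
Joint ranges: [-2.6, 2.6], [-0.5, 2.12], [-1.47, 1.34], [0.16, 2.42], [-1.27, 4.41], [0.06, 2.06], [-2.6, 2.6]. Speed limits (rad/s): [2.22, 2.22, 2.79, 2.79, 3.14, 3.14, 3.14].

## Interface

Orientations are given as a unit quaternion [x, y, z, w].
In Python, from rig import robot gives the robot as it stands. The module is installed in compiled form; this text tells all that it offers. Calls block until the motion is done:
- robot.reach(position, orientation): joint-space move of the TCP to a pose.
- robot.movel(position, velocity=0.15, frame=None): straight line of the TCP; frame=None keeps the orientation; velocity is the mean speed in m/s.
- robot.goto_joints(angles): joint-space move.
- robot.let_go() and robot.gripper_close(strength=None): open the fingers fully, or close them until they stop; strength is the grip in N (None keeps the last).
- robot.pause(seconds).
- robot.solve_ik(position, orientation): joint angles nearest the present ones, or None.
- robot.read_camera(name): name is "scene" or "top" or "wrist"; returns (picture, depth): 420x560x3 uint8, blue, green, red; 420x560 float32, m along the optical axis (not along the pixel's ray), 0 where there is no reading.
- robot.camera_info(name): a dict with "fovy" (degrees; the focal length in pixels is half the picture's height over the tangent of half this angle, whatever the lens; pixels are square), "cx", "cy" (the principal point, pixels), "world_to_cam" (4x4, takes a point from world to camera coordinates). Camera axes: x right, y down, z forward; pixel columns grow to the right and rows downward; lengths in m; the calibration is good to about 2 mm. A picture is of the moment at which its call begins: read the wrist's pose just before it. camera_info takes no time and is no camera call; for the wrist camera it gives the pose at the moment of the call.
A pose or a line that the arm cannot do raises robot.MotionError and nothing moves.
- robot.hand_in(): hands the job in, once; it reports no verdict.
Trained networks look in the newest picture that a camera, given by its name, has taken for a name from the list of things; names that differ only in an ending like _2 or _b are one class to them, and where a whole thing is asked for, a point or a joint stands for the part that bears it (a point fixed in the world has none). Each returns a list of dicts, best first, with "confidence" (0 to 1); they miss things now and then, are a little off and sometimes report something else, mostly with a low value. They report only what shows in the picture. A call takes as long as a camera call. They do not tell look-alikes from the thing itself.
- robot.outline_of(camera, query): "region" (420x560 bool, what is visible of it) and "position" ([row, column] in pixels, amid what is visible of it).
Readings, each from a call of its own:
- robot.read_clock(): time.
- robot.read_joint_pos(): joint angles.
- robot.read_qvel(): joint speeds.
- robot.read_joint_efforts(): joint torques, N m.
- robot.read_ee_pos(): TCP position.
- robot.read_orientation(): TCP orientation.
- robot.read_contact_force(): force on the tool from outside, world axes, zero at the start.
- robot.read_moment(): the same for the moment, N m.
- robot.read_width(): finger opening in m.
Only numpy, scipy, OpenCV 4.12 (cv2) and the standard library are available. Lean on these libraries where they do the work, as an engineer would, in place of code of your own. Each camera call takes 0.05 s, during which the arm holds its last target.

## Task

Make up the two desk kits from the stock in the middle of the desk: the red stapler and the roll of brown tape go in the yellow tray, the black mouse and the roll of white tape in the green tray. Set each one flat on the tray's floor, right way up, in a compartment of its own (either one). Leave the grey stapler, the white mouse, the pen pot and the charger where they are.

Things in the scene. Friction and masses are not known exactly. Their poses are not given: they have to be found in the camera images.
- tray_yellow: Shallow yellow tray fixed to the desk, 236 mm (its x axis) x 158 mm (its y axis), walls 4 mm thick, rim 15 mm above the desk. A divider 4 mm thick, 10 mm above the desk, splits it into two equal compartments, each 112 mm along x by 150 mm along y inside, centred 58 mm either side of the origin along x. Floor 4 mm thick. Origin: centre of its underside, on the desk.
- tray_green: Shallow green tray fixed to the desk, 236 mm (its x axis) x 158 mm (its y axis), walls 4 mm thick, rim 15 mm above the desk. A divider 4 mm thick, 10 mm above the desk, splits it into two equal compartments, each 112 mm along x by 150 mm along y inside, centred 58 mm either side of the origin along x. Floor 4 mm thick. Origin: centre of its underside, on the desk.
- stapler_red_c (a point): Red office stapler, 120 mm long (its x axis), 32 mm wide (y; the coloured upper part is 30 mm wide), 48 mm tall, standing on its black base. Point: its middle, 24 mm above its underside. Belongs in the yellow tray; fits only with its length along the tray's y axis.
- tape_brown_c (a point): Roll of brown tape lying flat, 58 mm outside diameter, 29 mm hole, 36 mm tall, pale core. Point: its middle, on the axis, 18 mm above its underside. Belongs in the yellow tray.
- mouse_black_c (a point): Black computer mouse, 96 mm long (its x axis), 54 mm wide (y), 34 mm tall, sides upright and rounded, narrowing to 44 mm at the top above 26 mm. Point: its middle, 17 mm above its underside. Belongs in the green tray.
- tape_white_c (a point): Roll of white tape lying flat, 58 mm outside diameter, 29 mm hole, 36 mm tall, pale core. Point: its middle, on the axis, 18 mm above its underside. Belongs in the green tray.
- stapler_grey_c (a point): Grey office stapler, 120 mm long (its x axis), 32 mm wide (y; the coloured upper part is 30 mm wide), 48 mm tall, standing on its black base. Point: its middle, 24 mm above its underside. Not wanted: stays where it is.
- mouse_white_c (a point): White computer mouse, 96 mm long (its x axis), 54 mm wide (y), 34 mm tall, sides upright and rounded, narrowing to 44 mm at the top above 26 mm. Point: its middle, 17 mm above its underside. Not wanted: stays where it is.
- pen_pot_c (a point): Dark round pen pot, 72 mm across, 85 mm tall, its pens reach 125 mm above the desk; stands behind the stock. Point: its middle, 42 mm above its underside. Stays where it is.
- charger_c (a point): White plug-in charger block, 60 x 44 x 30 mm tall with two short prongs; lies behind the stock. Point: its middle, 15 mm above its underside. Stays where it is.
There are look-alikes about, which are no part of the job. There is more than one size of the part that bears tape_brown_c; the job needs the largest.

How it is judged:
At the end, for the whole second after the job is handed in: Red stapler and brown tape in the yellow tray, black mouse and white tape in the green, one per compartment, height within 4 mm of resting on the tray floor, tilt under 0.15 rad, released, at rest. Grey stapler, white mouse, pen pot and charger within 20 mm of where they stood (((x of stapler_red_c in the frame of tray_yellow between 0.002 and 0.114 m and y of stapler_red_c in the frame of tray_yellow between -0.075 and 0.075 m and z of stapler_red_c in the frame of tray_yellow between 0.024 and 0.032 m and x of tape_brown_c in the frame of tray_yellow between -0.114 and -0.002 m and y of tape_brown_c in the frame of tray_yellow between -0.075 and 0.075 m and z of tape_brown_c in the frame of tray_yellow between 0.018 and 0.026 m) or (x of stapler_red_c in the frame of tray_yellow between -0.114 and -0.002 m and y of stapler_red_c in the frame of tray_yellow between -0.075 and 0.075 m and z of stapler_red_c in the frame of tray_yellow between 0.024 and 0.032 m and x of tape_brown_c in the frame of tray_yellow between 0.002 and 0.114 m and y of tape_brown_c in the frame of tray_yellow between -0.075 and 0.075 m and z of tape_brown_c in the frame of tray_yellow between 0.018 and 0.026 m)) and ((x of mouse_black_c in the frame of tray_green between 0.002 and 0.114 m and y of mouse_black_c in the frame of tray_green between -0.075 and 0.075 m and z of mouse_black_c in the frame of tray_green between 0.017 and 0.025 m and x of tape_white_c in the frame of tray_green between -0.114 and -0.002 m and y of tape_white_c in the frame of tray_green between -0.075 and 0.075 m and z of tape_white_c in the frame of tray_green between 0.018 and 0.026 m) or (x of mouse_black_c in the frame of tray_green between -0.114 and -0.002 m and y of mouse_black_c in the frame of tray_green between -0.075 and 0.075 m and z of mouse_black_c in the frame of tray_green between 0.017 and 0.025 m and x of tape_white_c in the frame of tray_green between 0.002 and 0.114 m and y of tape_white_c in the frame of tray_green between -0.075 and 0.075 m and z of tape_white_c in the frame of tray_green between 0.018 and 0.026 m)) and angle between each of stapler_red_c, tape_brown_c, mouse_black_c, tape_white_c's own z axis and vertical below 0.15 rad and linear speed of each of stapler_red, tape_brown, mouse_black, tape_white below 0.02 m/s and distance of each of stapler_grey_c, mouse_white_c, pen_pot_c, charger_c from where it was at the start of the episode below 0.02 m); the robot touches nothing.
It fails at once if a thing that should be left alone is moved by more than 20 mm or tipped (distance of any of stapler_grey_c, mouse_white_c, pen_pot_c, charger_c from where it was at the start of the episode above 0.02 m or angle between any of stapler_grey_c, mouse_white_c, pen_pot_c, charger_c's own z axis and vertical above 0.5 rad).
It also fails if it takes over 112 s, if anything falls off the work surface, if the arm or the gripper's body presses on something with over 40 N, if the wrist force passes 120 N, or if a joint passes its speed limit or range.

## Working session

There is one attempt and no reset: what is moved stays moved. The work goes in short steps, each a Python script; the robot and the scene stay as the last script left them, time stands still between calls to the robot, and variables do not carry over. Pictures are saved under pics/ and viewed, and the job is handed in when it is done.

```bash
mkdir -p pics; ls
python3 - <<'E'
from rig import robot
import cv2,numpy as np
for c in ["scene","top"]:
    p,d=robot.read_camera(c); cv2.imwrite(f"pics/{c}0.png",p); np.save(f"{c}0.npy",d)
    i=robot.camera_info(c); print(c,i)
print(robot.read_clock(),robot.read_orientation(),robot.read_width())
E
```

```text
pics
scene {'fovy': 54.67355749366053, 'cx': 285.5067755811899, 'cy': 218.66076262812734, 'world_to_cam': array([[-0.1188283 ,  0.99282896,  0.01305739,  0.0838828 ],
       [ 0.80835325,  0.10436876, -0.57937224, -0.43193247],
       [-0.57658032, -0.05829084, -0.81495847,  1.30266144],
       [ 0.        ,  0.        ,  0.        ,  1.        ]])}
top {'fovy': 44.83492879832496, 'cx': 278.5234218755102, 'cy': 218.21929333640082, 'world_to_cam': array([[ 6.80473782e-03, -9.99976844e-01, -8.00828002e-05,
        -1.06751159e-02],
       [-9.96435563e-01, -6.77390586e-03, -8.40849704e-02,
         5.91054183e-01],
       [ 8.40824809e-02,  6.51973529e-04, -9.96458585e-01,
         9.90477095e-01],
       [ 0.00000000e+00,  0.00000000e+00,  0.00000000e+00,
         1.00000000e+00]])}
0.1 [-0.69277025 -0.14154447  0.69299169 -0.14070202] 0.08541600196948806
```

View pics/top0.png

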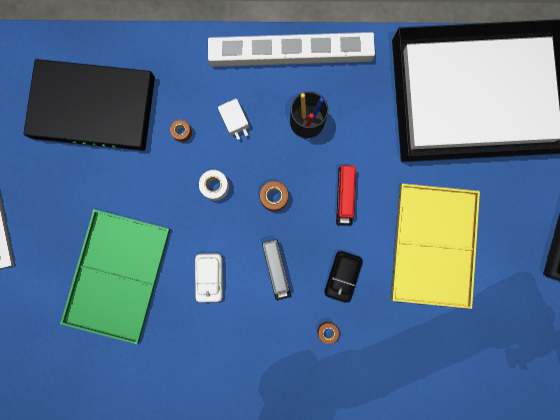

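View pics/scene0.png

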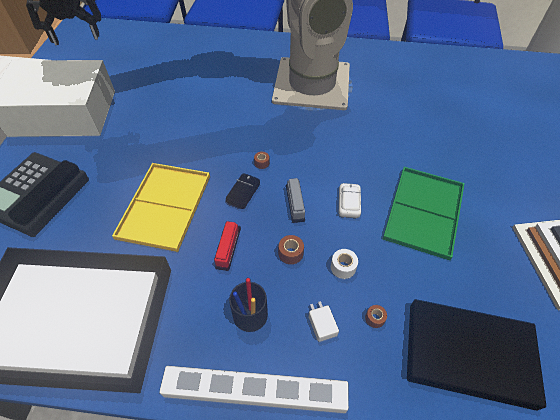

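The top view shows three brown rolls: the big one at (row 195, col 274) and small ones at (130,180) and (333,328). There is one white roll at (185,214). The red stapler is at (194,346) and the grey one at (269,277). The black mouse is at (277,344) and the white one at (278,208). I'm choosing the big brown roll, and next I'll measure everything and check a crop.

```bash
cat > h.py <<'E'
from rig import robot
import cv2,numpy as np
def world(cam,d,info=None):
    i=info or robot.camera_info(cam); f=210/np.tan(np.radians(i['fovy']/2))
    r,c=np.mgrid[0:420,0:560]
    P=np.stack([(c-i['cx'])/f*d,(r-i['cy'])/f*d,d],-1)
    T=np.linalg.inv(i['world_to_cam'])
    return P@T[:3,:3].T+T[:3,3]
E
python3 - <<'E'
from h import *
p,d=robot.read_camera("top"); W=world("top",d)
print("desk z",np.median(W[230:240,180:190,2]), np.median(W[320:330,420:430,2]))
vis=p.copy()
for n in ["tray_yellow","tray_green","stapler_red_c","tape_brown_c","mouse_black_c","tape_white_c","stapler_grey_c","mouse_white_c","pen_pot_c","charger_c"]:
    for o in robot.outline_of("top",n):
        m=o["region"]&(d>0); pts=W[m]
        if len(pts)<20: continue
        zt=np.percentile(pts[:,2],95)
        q=pts[pts[:,2]>(zt-.008 if 'tray' not in n else -1)]
        rect=cv2.minAreaRect(q[:,:2].astype(np.float32)*1000)
        print(n,round(o["confidence"],2),np.round(o["position"]),"ztop",round(zt,3),np.round(rect[0],1),np.round(rect[1],1),round(rect[2],1),"mean",np.round(q.mean(0),3))
cv2.imwrite("pics/crop.png",cv2.resize(p[100:360,160:400],None,fx=2.3,fy=2.3,interpolation=cv2.INTER_CUBIC))
E
```

```text
desk z 9.315222043904114e-05 -0.0004863439046780549
tray_yellow 0.62 [245. 434.] ztop 0.015 [ 539.5 -324.6] [163.3 235.9] 84.6 mean [ 0.539 -0.325  0.005]
tray_green 0.82 [276. 116.] ztop 0.015 [473.4 323.4] [170.3 243.2] 75.7 mean [0.472 0.322 0.005]
stapler_red_c 0.57 [194. 345.] ztop 0.051 [ 644.5 -141.9] [25.4 99.6] 87.4 mean [ 0.644 -0.142  0.048]
tape_brown_c 0.73 [191. 275.] ztop 0.039 [636.3   2.6] [55.6 55.9] 89.8 mean [0.636 0.003 0.036]
tape_brown_c 0.73 [338. 327.] ztop 0.028 [ 366.4 -105.1] [38.9 39.6] 0.0 mean [ 0.366 -0.105  0.026]
tape_brown_c 0.53 [133. 181.] ztop 0.029 [769.7 194.7] [40.7 38.8] 2.9 mean [0.769 0.194 0.026]
mouse_black_c 0.91 [277. 342.] ztop 0.036 [ 476.8 -136.2] [45.4 82.8] 76.1 mean [ 0.479 -0.137  0.033]
mouse_black_c 0.65 [276. 116.] ztop 0.015 [474.1 320.1] [160.3 236.4] 75.9 mean [0.471 0.323 0.011]
mouse_black_c 0.22 [279. 208.] ztop 0.036 [470.5 132.2] [84.4 44.1] 2.8 mean [0.475 0.132 0.033]
tape_white_c 0.66 [178. 210.] ztop 0.039 [657.1 124.4] [57.1 54.7] 45.7 mean [0.657 0.124 0.036]
tape_white_c 0.64 [195. 346.] ztop 0.051 [ 644.5 -141.9] [25.4 99.6] 87.4 mean [ 0.644 -0.142  0.048]
tape_white_c 0.19 [279. 343.] ztop 0.036 [ 476.8 -136.2] [45.4 82.8] 76.1 mean [ 0.479 -0.137  0.033]
mouse_white_c 0.93 [278. 206.] ztop 0.036 [470.5 132.2] [84.4 44.1] 2.8 mean [0.475 0.132 0.033]
pen_pot_c 0.6 [114. 310.] ztop 0.113 [796.3 -60.3] [42.  43.4] 58.5 mean [ 0.796 -0.065  0.118]
charger_c 0.79 [117. 232.] ztop 0.034 [798.7  87.7] [60.  44.2] 26.0 mean [0.798 0.088 0.031]
```

View pics/crop.png

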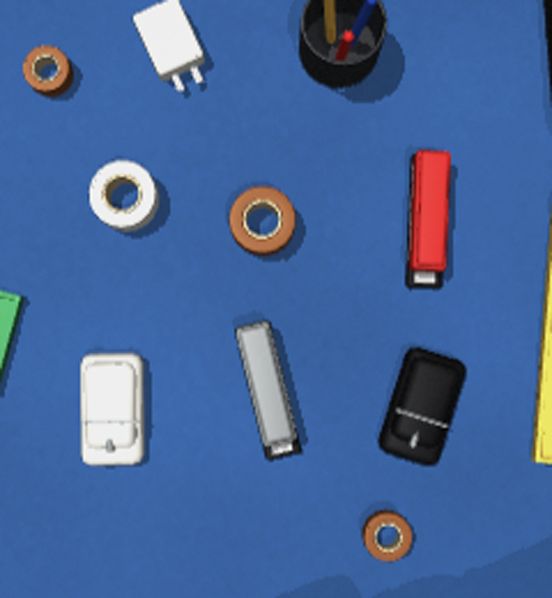

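The crop confirms it: the big brown roll is at crop (262,220), and the two other brown rolls (48,70) and (387,537) are clearly smaller, about 39 mm across. Next I'll refine the centres and check the reach.

```bash
cat >> h.py <<'E'
from scipy.spatial.transform import Rotation as R
def quat(deg):
    a=np.radians(deg); c,s=np.cos(a),np.sin(a)
    return R.from_matrix(np.array([[0,c,s],[0,s,-c],[-1,0,0]])).as_quat()
def rect(q):
    return cv2.minAreaRect(q[:,:2].astype(np.float32)*1000)
E
python3 - <<'E'
from h import *
p,d=robot.read_camera("top"); W=world("top",d)
def near(x,y,r,z0,z1,W=W):
    m=(np.hypot(W[...,0]-x,W[...,1]-y)<r)&(W[...,2]>z0)&(W[...,2]<z1); return W[m]
f=lambda q:[np.round(v,1) for v in rect(q)]
for n,x,y,r in [("st",.64,-.142,.085),("mo",.477,-.137,.065)]:
    for z0,z1 in [(.006,.06),(.006,.02),(.02,.06),(.03,.06)]: 
        print(n,z0,z1,f(near(x,y,r,z0,z1)))
for n,x,y in [("ye",.5395,-.3246),("gr",.473,.323)]: print(n,f(near(x,y,.16,.012,.018)),f(near(x,y,.16,.0075,.018)))
for x,y,r in [(.636,.003,.04),(.657,.124,.04)]:
    q=near(x,y,r,.031,.042); print(cv2.minEnclosingCircle(q[:,:2].astype(np.float32)*1000))
print(robot.camera_info("top")['world_to_cam'].T[:3,:3]@-robot.camera_info("top")['world_to_cam'][:3,3])
for n,x,y,z,angs in [("st",.64,-.142,.098,(87.4,-92.6)),("yfar",.597,-.33,.102,(-5.4,174.6)),("tb",.636,.003,.083,(0,90,180,-90)),("ynear",.482,-.319,.087,(84.6,-95.4)),("mb",.477,-.137,.08,(76,-104)),("gnear",.417,.337,.084,(75.7,-104.3)),("tw",.657,.124,.083,(0,90,180,-90)),("gfar",.529,.309,.087,(75.7,-104.3))]:
    for a in angs:
        j=robot.solve_ik([x,y,z],quat(a)); j2=robot.solve_ik([x,y,.25],quat(a))
        print(n,a,None if j is None else np.round(j,2), None if j2 is None else np.round(j2,2))
E
```

```text
st 0.006 0.06 [array([ 637.6, -123.8]), array([ 67.4, 121.8]), np.float64(88.8)]
st 0.006 0.02 [array([ 638.2, -119.4]), array([119.5,  65.1]), np.float64(1.9)]
st 0.02 0.06 [array([ 645. , -141.6]), array([ 31. , 104.5]), np.float64(87.6)]
st 0.03 0.06 [array([ 645.2, -141.9]), array([ 30.6, 104.1]), np.float64(87.6)]
mo 0.006 0.06 [array([ 483.9, -129.1]), array([ 73.1, 106.3]), np.float64(72.2)]
mo 0.006 0.02 [array([ 483.9, -129.1]), array([ 73.1, 106.3]), np.float64(72.2)]
mo 0.02 0.06 [array([ 476.4, -136.1]), array([53.2, 94.4]), np.float64(72.5)]
mo 0.03 0.06 [array([ 478.1, -136.5]), array([44.9, 75.4]), np.float64(74.2)]
ye [array([ 542.9, -289.3]), array([227.7, 236.4]), np.float64(84.6)] [array([ 542.7, -289.3]), array([228.1, 236.4]), np.float64(84.8)]
gr [array([474.2, 320. ]), array([159.9, 236.2]), np.float64(75.8)] [array([474.2, 320.5]), array([161. , 236.8]), np.float64(76.0)]
((635.8324584960938, 3.3098950386047363), 28.83225440979004)
((657.2852172851562, 124.47740936279297), 28.903392791748047)
[ 0.50573828 -0.00731689  1.03666732]
st 87.4 [ 0.6   0.66 -0.62  1.
[... 1200 characters left out ...]
 1.73  0.31  1.25  0.32]
gnear -104.3 [-1.05  0.39  0.34  1.93 -0.17  0.85 -2.45] [-1.24  0.18  0.54  1.79 -0.1   1.19 -2.5 ]
tw 0 [ 0.23  0.73 -0.69  1.51  0.5   1.08 -0.57] [ 0.3   0.59 -0.81  1.37  0.42  1.36 -0.52]
tw 90 [ 0.26  0.74 -0.73  1.51  0.54  1.1   0.98] [ 0.33  0.61 -0.87  1.37  0.46  1.37  1.03]
tw 180 [ 0.52  1.04 -1.26  1.49  1.    1.34  2.32] [ 0.5   0.8  -1.25  1.36  0.75  1.5   2.45]
tw -90 [ 0.26  0.75 -0.74  1.51  0.54  1.1  -2.17] [ 0.3   0.59 -0.83  1.37  0.43  1.36 -2.09]
gfar 75.7 [ 0.11  0.73 -0.96  1.66  0.66  1.1   0.28] [ 0.24  0.63 -1.2   1.52  0.59  1.39  0.32]
gfar -104.3 [-1.02  0.56  0.54  1.73 -0.35  0.95 -2.17] [-1.03  0.37  0.54  1.59 -0.2   1.24 -2.27]
```

```bash
cat >> h.py <<'E'
def pick(x,y,a,z,strength=40,up=.25):
    robot.let_go() if robot.read_width()<.08 else None
    robot.reach([x,y,max(up,.2)],quat(a))
    robot.movel([x,y,z+.04],.25); robot.movel([x,y,z],.08)
    f0=robot.read_contact_force()
    robot.gripper_close(strength)
    print("w",robot.read_width(),"F before",np.round(f0,1),"after",np.round(robot.read_contact_force(),1),"tcp",np.round(robot.read_ee_pos(),4))
    robot.movel([x,y,z+.04],.12); robot.movel([x,y,up],.25)
    print("lifted w",robot.read_width(),"F",np.round(robot.read_contact_force(),1),"t",robot.read_clock())
def look(name):
    for c in ["top","scene"]:
        p,d=robot.read_camera(c); cv2.imwrite(f"pics/{name}_{c}.png",p)
        if c=="top": D=d
    return world("top",D)
E
python3 - <<'E'
from h import *
p,d=robot.read_camera("top"); W=world("top",d)
hsv=cv2.cvtColor(p,cv2.COLOR_BGR2HSV)
m=(hsv[...,0]>22)&(hsv[...,0]<35)&(hsv[...,1]>120)&(np.abs(W[...,1]+.325)<.13)&(W[...,2]>-.01)
print("yellow all",rect(W[m])); m2=m&(W[...,2]>.012)&(W[...,2]<.018); print("rim",rect(W[m2]))
pick(.639,-.1417,87.5,.098)
look("st1")
E
```

```text
yellow all ((540.19970703125, -322.6697692871094), (159.7340850830078, 235.57977294921875), 84.7020263671875)
rim ((539.950439453125, -323.067626953125), (159.42774963378906, 235.52017211914062), 84.8806381225586)
w 0.0286576461383664 F before [ 0.6 -0.1  0.2] after [-0.1 -0.6  2.8] tcp [ 0.6393 -0.1417  0.0984]
lifted w 0.028873020103781514 F [-0.1 -0.6 -2.2] t 5.75
```

View pics/st1_scene.png

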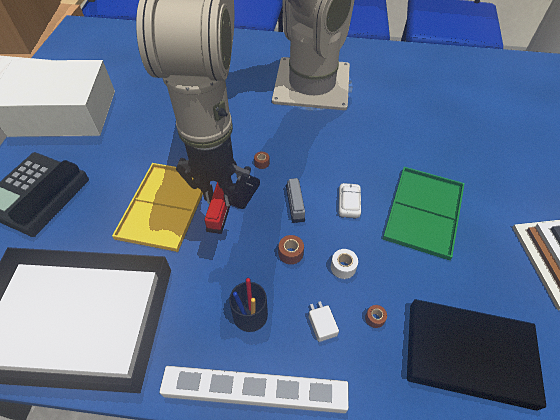

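Scene view: the red stapler hangs level in the jaws at about (210,215). Width is 29 mm and the 2.2 N load confirms the hold. Placing it now.

```bash
cat >> h.py <<'E'
def place(x,y,a,z,up=.25):
    robot.reach([x,y,up],quat(a))
    robot.movel([x,y,z+.03],.25); robot.movel([x,y,z],.06)
    print("placed F",np.round(robot.read_contact_force(),1),"tcp",np.round(robot.read_ee_pos(),4),"w",robot.read_width())
    robot.let_go()
    print("F rel",np.round(robot.read_contact_force(),1))
    robot.movel([x,y,z+.05],.15); robot.movel([x,y,up],.3); print("t",robot.read_clock())
YC=np.array([.540,-.323]); GC=np.array([.4742,.3203])
def comp(c,adeg,s): 
    a=np.radians(adeg); return c+s*.058*np.array([np.cos(a),np.sin(a)])
E
python3 - <<'E'
from h import *
x,y=comp(YC,-5.2,1); place(x,y,-5.2,.1025)
pick(.6358,.0033,88,.083)
look("tb1")
E
```

```text
placed F [-1.3  0.2  1.3] tcp [ 0.5976 -0.3282  0.1022] w 0.028848383582939823
F rel [-0.1  0.  -0.1]
t 9.7917
w 0.05717289043780653 F before [ 0.1 -0.6  0.5] after [-1.3  0.5  6.2] tcp [0.6363 0.0034 0.084 ]
lifted w 0.05726005592755328 F [-0.7 -0.1 -0.7] t 13.8833
```

View pics/tb1_scene.png

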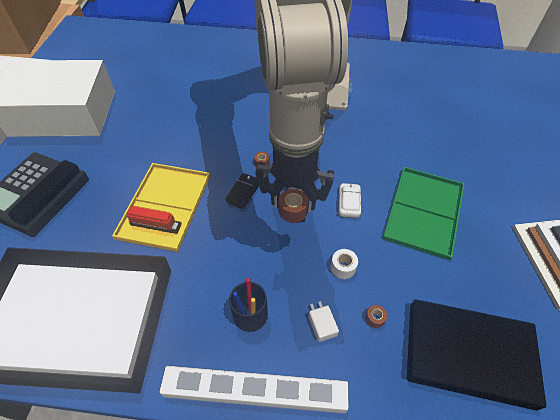

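View pics/tb1_top.png

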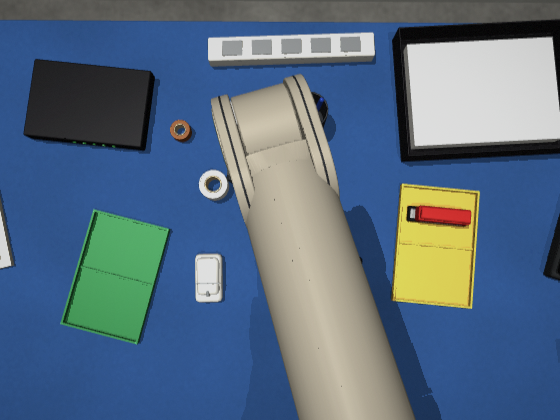

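The stapler stands upright in the upper yellow compartment (top view about 216,440), and the big brown roll is held (57 mm; scene 203,293). It goes in the near yellow compartment.

Run:
```python
from h import *
x,y=comp(YC,-5.2,-1); place(x,y,84.8,.089)
pick(.4768,-.1362,74.5,.085)
look("mb1")
```

```text
placed F [-0.6 -0.1 -1.5] tcp [ 0.4821 -0.3176  0.0886] w 0.05721936219912857
F rel [ 0.1  0.5 -0.3]
t 18.0417
w 0.05276111345844662 F before [-0.1 -0.3  0.8] after [-1.1 -0.1  5.1] tcp [ 0.4772 -0.1363  0.0857]
lifted w 0.052659362352691544 F [ 0.3  0.7 -1.8] t 21.6417
```

View pics/mb1_scene.png

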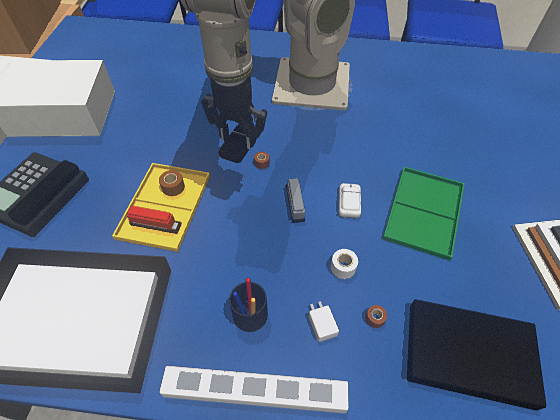

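Scene view: the brown roll lies flat in the yellow tray (182,171), and the black mouse is level in the jaws (148,235). The mouse goes to the near green compartment.

Run:
```python
from h import *
x,y=comp(GC,-14.1,-1); place(x,y,75.9,.0902)
pick(.6573,.1245,85,.085)
look("tw1")
```

```text
placed F [ 0.6  0.9 -0.9] tcp [0.4178 0.3344 0.0898] w 0.052922053899777804
F rel [ 0.9  0.1 -0.4]
t 26.2167
w 0.056979409407230855 F before [ 0.3  0.4 -0.8] after [-0.8 -0.5  6. ] tcp [0.6577 0.1247 0.0861]
lifted w 0.05667013848012437 F [-0.4  0.4 -1. ] t 30.2417
```

View pics/tw1_scene.png

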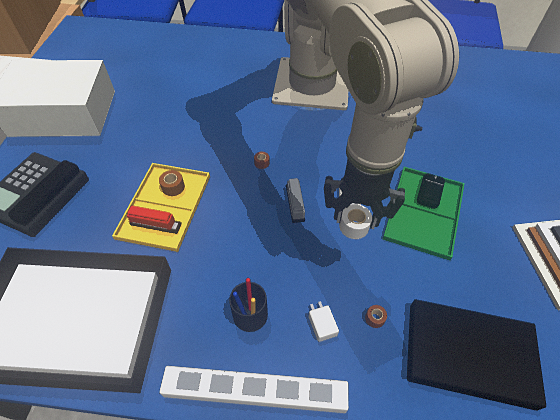

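The mouse is in the near green compartment (190,432), and the white roll is held (220,356). I'll place the roll, move the arm clear and check everything.

Run:
```python
from h import *
x,y=comp(GC,-14.1,1); place(x,y,75.9,.0903,up=.27)
robot.goto_joints([1.146,0.332,-0.065,1.46,0.022,1.35,-0.088])
W=look("end")
for n,x,y,r,h,c,a in [("stap",.598,-.328,.08,.03,YC,-5.2),("tb",.482,-.318,.05,.032,YC,-5.2),("mouse",.418,.334,.06,.03,GC,-14.1),("tw",.5305,.306,.05,.032,GC,-14.1),("mw",.475,.132,.06,.03,None,0),("pot",.796,-.06,.05,.06,None,0),("ch",.798,.088,.05,.022,None,0),("sg",.49,.01,.08,.03,None,0)]:
    m=(np.hypot(W[...,0]-x,W[...,1]-y)<r)&(W[...,2]>h)&(W[...,2]<.14); q=W[m]; rc=rect(q)
    s=""
    if c is not None:
        A=np.radians(a); e=np.array(rc[0])/1000-c; s=("tray",np.round([e@[np.cos(A),np.sin(A)],e@[-np.sin(A),np.cos(A)]],4))
    k=np.c_[q[:,:2],np.ones(len(q))]; pl=np.linalg.lstsq(k,q[:,2],rcond=None)[0]
    print(n,np.round(rc[0],1),np.round(rc[1],1),round(rc[2],1),"ztop",np.round(np.percentile(q[:,2],[50,95]),4),"slope",np.round(pl[:2],3),s)
print(robot.read_clock())
p=cv2.imread("pics/end_top.png"); cv2.imwrite("pics/end_crop.png",np.hstack([cv2.resize(p[200:350,50:180],None,fx=3,fy=3),cv2.resize(p[175:325,380:490],None,fx=3,fy=3)]))
```

```text
placed F [-0.8 -1.8  3.2] tcp [0.5304 0.306  0.0901] w 0.05692256142527012
F rel [ 0.  -0.1  0.2]
t 34.1
stap [ 598.4 -330.7] [103.4  30.5] 84.7 ztop [0.0511 0.0547] slope [ 0.154 -0.044] ('tray', array([ 0.0589, -0.0024]))
tb [ 482.  -315.3] [56.2 56.9] 0.3 ztop [0.0397 0.0426] slope [-0.006 -0.007] ('tray', array([-0.0584,  0.0024]))
mouse [416.9 334.2] [49.  89.3] 74.9 ztop [0.0369 0.0406] slope [0.017 0.008] ('tray', array([-0.0589, -0.0005]))
tw [530.3 306.6] [56.6 56.8] 89.2 ztop [0.04   0.0429] slope [0.007 0.009] ('tray', array([0.0577, 0.0004]))
mw [473.  132.3] [76.1 43.3] 0.4 ztop [0.0337 0.0368] slope [0.005 0.005] 
pot [794.2 -63.5] [69.1 71.9] 89.4 ztop [0.0835 0.1218] slope [ 0.031 -0.029] 
ch [798.5  87.6] [60.2 43.9] 25.1 ztop [0.0303 0.0337] slope [0.01  0.005] 
sg [494.8  -0.7] [103.5  30. ] 14.1 ztop [0.0472 0.0506] slope [-0.002  0.018] 
37.4417
```

View pics/end_crop.png

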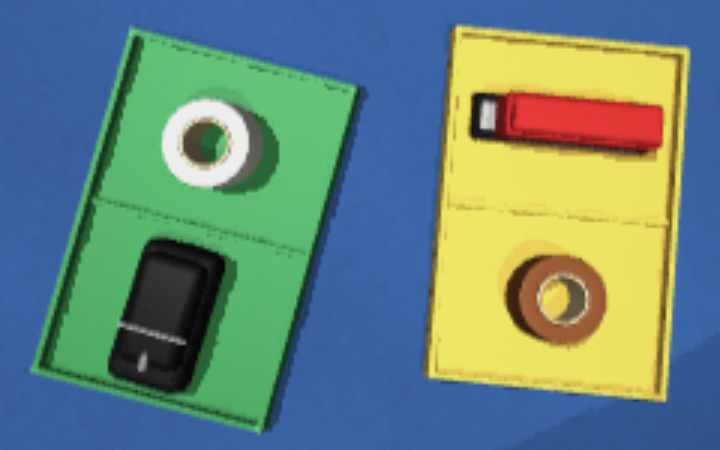

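View pics/end_top.png

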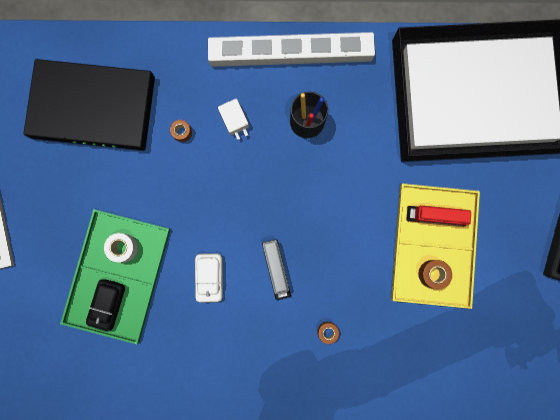

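The stapler's fitted slope of 0.154 may come from its visible side face, so I'll refit using top-face points only, with the grey stapler as a reference.

Run:
```python
from h import *
p,d=robot.read_camera("top"); W=world("top",d)
for n,x,y,h in [("red",.598,-.33,.045),("grey",.4948,-.0007,.041)]:
    m=(np.hypot(W[...,0]-x,W[...,1]-y)<.08)&(W[...,2]>h)&(W[...,2]<.07)
    m=cv2.erode(m.astype(np.uint8),np.ones((3,3)))>0
    q=W[m]; k=np.c_[q[:,:2],np.ones(len(q))]; print(n,len(q),np.linalg.lstsq(k,q[:,2],rcond=None)[0][:2],np.median(q[:,2]))
```

```text
red 472 [-0.00393747  0.00131932] 0.05224268982922109
grey 457 [0.00141136 0.00864382] 0.04809119164037512
```

The stapler is level (slope below 0.005) and 4 mm above the grey one, which is the floor thickness. Handing in.

```bash
python3 -c "
from rig import robot
robot.hand_in(); print(robot.read_clock())"
```

```text
the job is handed in; nothing more can be done
the job is handed in; nothing more can be done
```

Both desk kits are made up and the job is handed in. The red stapler and the large brown tape are in the yellow tray, and the black mouse and white tape are in the green tray, one per compartment. It took about 38 s of the 112 s.

- **Placing:** in the last top view, all four items are within about 3 mm of their compartment centres. They are level and at the right height for resting on the tray floor.
- **Things to leave:** the white mouse and charger measured within a few millimetres of where they started. The pen pot also reads within a few millimetres, though its two fits used different height cuts. I had no starting measurement for the grey stapler; it shows at the same place in the first and last top pictures.
- **One check disagreed:** the first tilt fit for the red stapler gave a slope of 0.154, just above the 0.15 rad limit. That fit included its visible side face. Refitted on the top face only, the slope was below 0.005.
- **Light contact:** when the jaws closed on the tapes and the mouse, the tool felt about 5–6 N upward, probably the fingertips brushing the desk. That is well under the limits.

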